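# Tighten the slip-clutch clamp on the wooden block

### The job

Two identical blue bench clamps stand on the plywood riser. Take the black wing knob of the one that holds the wooden block and turn it clockwise until the block is clamped tight and the knob's torque clutch lets go, so that the knob slips a good 20 degrees round on its brass collar; then let go. Leave the knob of the clamp with the rusty bolt as it is.

Things in the scene. Friction and masses are not known exactly. Their poses are not given: they have to be found in the camera images.
- clamp_grip (a point): Knob to turn: black wing 44 mm long, 14 mm thick, 34 mm high, white line on one half of its top, on a black foot 33 mm across on a brass collar. This point is on its vertical axis, 82 mm above the riser, 12 mm below the wing's top, 20 mm above the foot. x runs along the wing, y across its thickness (pinch along y), z up; turns with the knob. Clockwise from above tightens.
- clamp: Blue clamp with the wooden block. On the riser (125 mm high). Origin: centre of the underside of its base plate, 90 x 134 x 12 mm. y points to the fence; the knob's axis is at y = -40 mm, over the blue housing. All but the knob is at most 55 mm high. The knob turns at most 0.75 rad (0.06 N m) until the block is tight, then slips on its collar at about 0.2 N m, endlessly. It stays where left.
- clamp_jaw (a joint): Travel of that clamp's aluminium jaw towards the fence, in m: 0 is fully open, about 0.009 pinches the 45 mm wide block against the fence. The jaw is driven by the brass collar, 12 mm per rad. Starts between 0 and about 0.0036.
- clamp_knob (a joint): How far that clamp's knob has slipped clockwise on its brass collar, in rad: 0 at the start, and it stays close to 0 while knob and collar turn together; it grows only when the block is tight and the knob is turned on.
- block_mid (a point): Centre of the loose wooden block, 110 x 45 x 38 mm, that lies flat in the clamp between jaw and fence; the top of the clamp's base plate is 12 mm above the riser. Its y axis runs along the block's length, z up.
- spare_spindle (a joint): Turn of the brass collar of the other clamp (identical, but a rusty bolt lies in it), in rad, clockwise, 0 at the start; its knob is to be left alone.

How it is judged (in metres and radians):
At the end, for the whole second after the job is handed in: The knob has slipped more than 0.2 rad (12 degrees) on its collar, the jaw is closed on the wooden block (travel 7.5 to 10.5 mm), the block is still in the clamp within 15 mm of where it began, and the other clamp's collar has turned less than 0.15 rad (value of joint clamp_knob above 0.2 rad and value of joint clamp_jaw between 0.0075 and 0.0105 m and distance of block_mid from where it was at the start of the episode below 0.015 m and value of joint spare_spindle below 0.15 rad); the robot touches nothing.
It fails at once if the other clamp's knob is turned (value of joint spare_spindle above 0.15 rad).
It fails at once if the wooden block is knocked out of its clamp (distance of block_mid from where it was at the start of the episode above 0.03 m).
It also fails if it takes over 32 s, if anything falls off the work surface, if the arm or the gripper's body presses on something with over 40 N, if the wrist force passes 120 N, or if a joint passes its speed limit or range.

### The arm

A 6-joint arm with a two-finger parallel gripper is mounted at the origin on a cart in front of the work surface, level with it; the furniture and walls round the work are solid. World frame = base frame: x ahead of the robot, y to its left, z up, the work surface at z = 0. Lengths are in mm, angles in rad, forces in N, time in s.
With the tool pointing down it reaches from about 325 to 900 mm from the base axis. Payload 6.1 kg.
Tool frame: the origin (TCP) lies at the very end of the fingers, on their centre line; the grasp point (between the pads) lies arm.pinch_z behind it (arm.pinch_z is the distance from the TCP to the grasp point, in mm); z points along the fingers, y is the line along which they close (so a half turn about z gives the same grasp; the last joint's range is limited). The gripper opens to 87 mm and grips with 3 to 60 N. Pads are 19 mm wide; open, the fingers measure 117 mm over their backs; the gripper's body (75 mm by 190 mm) begins 51 mm behind the grasp point.
Start: joints at [-1.444, 0.22, 1.526, -0, 1.395, -0.126], TCP at [156.316, -605.129, 222.538] pointing down, gripper open.
Joint ranges: [-2.98, 2.98], [-0.91, 2.08], [0.09, 2.57], [-1.24, 4.39], [0.2, 2.65], [-2.68, 2.68]. Speed limits (rad/s): [2.57, 2.57, 3.01, 3.14, 3.14, 3.14].

### API

Orientations are given as a unit quaternion [x, y, z, w].
In Python, from plant import monitor, imaging, arm, nets gives the robot as it stands.
- The arm moves only by the tool servo_tool, never from a script. Its argument "motion" is a list of rows, each an object of numbers: "tx", "ty", "tz": the shift along the tool's x, y, z in cm; "wx", "wy", "wz": the turn, a rotation vector about the tool's x, y, z in rad; "grip": the closure, from -1 (fully open) to 1 (shut). In form: [{"tx": .., "ty": .., "tz": .., "wx": .., "wy": .., "wz": .., "grip": ..}, ...]. A call has 1 to 20 rows; each row is the pose to reach, as a shift and turn from the pose commanded when the call began, along the tool's axes at that moment; what a row does not reach only later rows make up. A row lasts 1/8 s, in which the tool goes at most 62.5 mm and 10.7 degrees, less where a joint would pass 70% of its speed; a pose out of reach is approached as far as the arm can. A call with a gripper value outside its range is refused whole. The fingers move at their own pace and stop on an object; "force" is the grip in N (left out, the last holds). Time passes only in rows, so rows that repeat a pose let the fingers close. It gives the time, the measured TCP pose, the force, the opening and the grip force at its end, in the units of the state.
- monitor.get_obs(): the state, without advancing time (a new reading comes with each control period).
- imaging.camera(name): name is "scene" or "side" or "wrist"; returns the picture (400x640x3 uint8, red, green, blue); there is no depth.
- imaging.calibration(name): a dict with "fx", "fy", "cx", "cy" (pixels), "view" (4x4, takes a point from world to camera coordinates). Camera axes: x right, y down, z forward; pixel columns grow to the right and rows downward; lengths in mm; the calibration is good to about 2 mm. A picture is of the moment at which its call begins: read the wrist's pose just before it. calibration takes no time and is no camera call; for the wrist camera it gives the pose at the moment of the call.
- arm.finish_job(): hands the job in; it is judged then, once.
Trained networks look in the newest picture that a camera, given by its name, has taken for a name from the list of things; names that differ only in an ending like _2 or _b are one class to them, and where a whole thing is asked for, a point or a joint stands for the part that bears it (a point fixed in the world has none). Each returns a list of dicts, best first, with "conf" (0 to 1); they miss things now and then, are a little off and sometimes report something else, mostly with a low value. They report only what shows in the picture. A call takes as long as a camera call.
- nets.look_for(camera, name): "position" ([x, y, z] in mm, in the coordinates of the camera as it stood for that picture, good to about 4 mm: the middle of the surface that is visible of it).
- nets.outline_of(camera, name): "region" (400x640 bool, what is visible of it).
- nets.mark_of(camera, name): "position" ([x, y, z] in mm, in the coordinates of the camera as it stood for that picture, good to about 4 mm: a listed point, or the origin of a listed thing).
The state is a dict: "time_s": time; "joint_positions": joint angles; "qvel": joint speeds; "tau": joint torques, N m; "ee_pos": TCP position; "ee_rot": TCP orientation; "ft_force": force on the tool from outside, world axes, zero at the start; "ft_torque": the same for the moment, N m; "gripper_width": opening from 0.0 (shut) to 1.0 (fully open); "gripper_force": force on a finger pad.
Only numpy, scipy, OpenCV 4.12 (cv2) and the standard library are available. Lean on these libraries where they do the work, as an engineer would, in place of code of your own. Each camera call takes 0.05 s, during which the arm holds its last target. There are 200 camera calls.

## Working session

There is one attempt and no reset: what is moved stays moved. The work goes in short steps, Python scripts to look and compute and a tool call to move; the robot and the scene stay as the last step left them, time stands still between calls to the robot, and variables do not carry over. Pictures are saved under pics/ and viewed, at most 10 in all, crops included, and the job is handed in when it is done.

Besides the shell and the picture viewer there is one more tool, called after "Request:" as name(argument=value, ...) on one line, values as JSON. servo_tool: Moves the arm, as the interface text tells. Its arguments: {"type":"object","properties":{"motion":{"type":"array","items":{"type":"object","properties":{"tx":{"type":"number"},"ty":{"type":"number"},"tz":{"type":"number"},"wx":{"type":"number"},"wy":{"type":"number"},"wz":{"type":"number"},"grip":{"type":"number"}}}},"force":{"type":"number"}},"required":["motion"]}

```bash
mkdir -p pics
cat > h.py <<'E'
from plant import monitor, imaging, arm, nets
import numpy as np, cv2
from scipy.spatial.transform import Rotation as R
def snap(c,fn=None):
    im=imaging.camera(c); K=imaging.calibration(c)
    if fn: cv2.imwrite('pics/'+fn,cv2.cvtColor(im,cv2.COLOR_RGB2BGR))
    return im,K
def world(K,p): 
    return (np.linalg.inv(np.array(K['view']))@np.r_[p,1])[:3]
def px(K,w):
    p=(np.array(K['view'])@np.r_[w,1])[:3]; return K['fx']*p[0]/p[2]+K['cx'],K['fy']*p[1]/p[2]+K['cy']
def find(c,K,names,f=None):
    for n in names:
        for d in (f or nets.mark_of)(c,n): 
            w=world(K,d['position']); print(c,n,round(d['conf'],2),w.round(1),np.round(px(K,w)))
E
python3 - <<'E'
from h import *
o=monitor.get_obs(); print(o['time_s'],o['ee_pos'],o['ee_rot'],arm.pinch_z)
for c in ['scene','side']:
    im,K=snap(c,c+'1.png'); find(c,K,['clamp_grip','clamp','block_mid'])
a=[cv2.imread(f'pics/{c}1.png') for c in ('scene','side')]
E
```

```text
0.0 [ 156.22650543 -604.52220701  221.43157046] [ 9.92024771e-01  1.26039421e-01 -3.53101331e-06 -9.58277315e-04] 18.700000000000003
scene clamp_grip 0.95 [ 454.  -102.2  210. ] [303. 213.]
scene clamp_grip 0.34 [441.8 -60.6 125.5] [300. 259.]
scene clamp 0.79 [444.5 -62.3 123.7] [299. 259.]
scene block_mid 0.67 [429.7 -36.4 153.1] [299. 255.]
side clamp_grip 0.84 [ 454.2 -101.2  207. ] [321. 176.]
side clamp 0.65 [444.  -60.3 125. ] [317. 193.]
side block_mid 0.75 [433.2 -34.1 151. ] [313. 177.]
```

View pics/scene1.png

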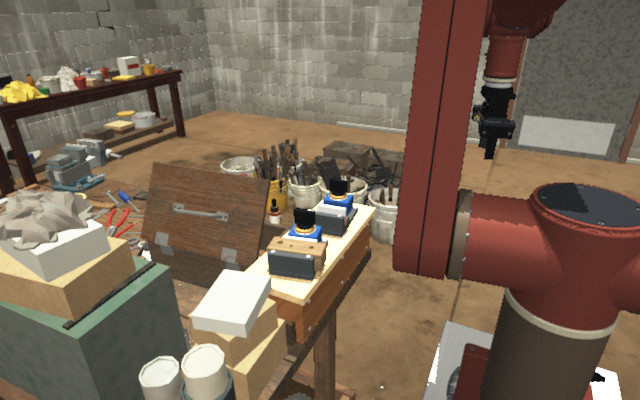

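View pics/side1.png

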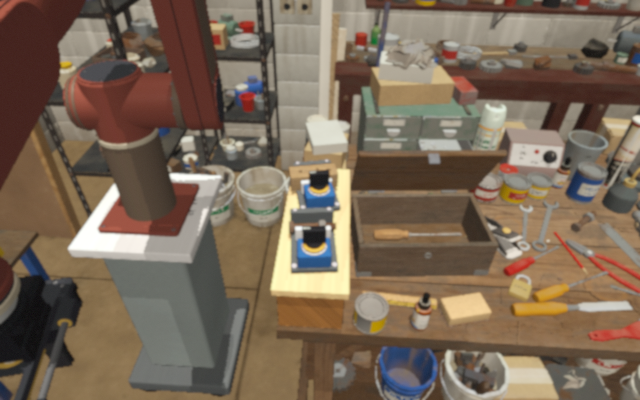

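The scene view shows the wood-block clamp with its knob at about (303,213), and the rusty-bolt clamp farther away at (338,188). In the side view the wood-block clamp is at (321,180) and the other at (313,245). Both views put the grip point near (454,-102,208), which matches the expected 207 mm. I'll lift and move above it.

Request:
servo_tool(motion=[{"tz": -6}, {"tz": -12}, {"tx": 41.5, "ty": -41.3, "tz": -12}, {"tx": 41.5, "ty": -41.3, "tz": -12}, {"tx": 41.5, "ty": -41.3, "tz": -12}, {"tx": 41.5, "ty": -41.3, "tz": -12}, {"tx": 41.5, "ty": -41.3, "tz": -12}, {"tx": 41.5, "ty": -41.3, "tz": -12}, {"tx": 41.5, "ty": -41.3, "tz": -12}, {"tx": 41.5, "ty": -41.3, "tz": -12}, {"tx": 41.5, "ty": -41.3, "tz": -12}, {"tx": 41.5, "ty": -41.3, "tz": -12}, {"tx": 41.5, "ty": -41.3, "tz": -12}, {"tx": 41.5, "ty": -41.3, "tz": -12}, {"tx": 41.5, "ty": -41.3, "tz": -12}])

```text
invalid input at $.motion[0]: expected keys tx, ty, tz, wx, wy, wz, grip
```

Run:
```python
from h import *
o=monitor.get_obs(); print(o['time_s'],o['ee_pos'],o['ee_rot'],o['joint_positions'])
im,K=snap('wrist','w1.png'); find('wrist',K,['clamp_grip','clamp','block_mid'])
print(np.linalg.inv(K['view'])[:3,3])
```

```text
0.4 [ 156.29804086 -605.04408886  222.35607586] [ 9.92021433e-01  1.26069243e-01 -1.43116927e-05 -1.50690267e-04] [-1.44409499e+00  2.20553000e-01  1.52666360e+00 -2.89825839e-05
  1.39467744e+00 -1.26104786e-01]
[ 223.09883651 -588.5809793   383.22108569]
```

View pics/w1.png

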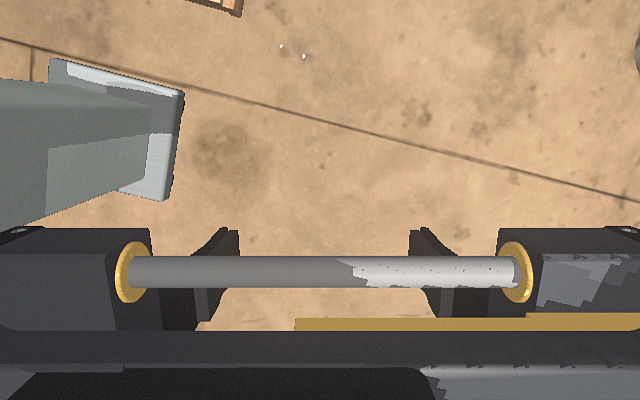

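Nothing moved because every key is required. The picture shows only the floor and the fingers, but it tells me the wrist camera sits about 69 mm ahead along tool +x, so I'll stop short in x.

Request:
servo_tool(motion=[{"tx": 0, "ty": 0, "tz": -6, "wx": 0, "wy": 0, "wz": 0, "grip": -1}, {"tx": 0, "ty": 0, "tz": -12, "wx": 0, "wy": 0, "wz": 0, "grip": -1}, {"tx": 35.5, "ty": -41.3, "tz": -12, "wx": 0, "wy": 0, "wz": 0, "grip": -1}, {"tx": 35.5, "ty": -41.3, "tz": -12, "wx": 0, "wy": 0, "wz": 0, "grip": -1}, {"tx": 35.5, "ty": -41.3, "tz": -12, "wx": 0, "wy": 0, "wz": 0, "grip": -1}, {"tx": 35.5, "ty": -41.3, "tz": -12, "wx": 0, "wy": 0, "wz": 0, "grip": -1}, {"tx": 35.5, "ty": -41.3, "tz": -12, "wx": 0, "wy": 0, "wz": 0, "grip": -1}, {"tx": 35.5, "ty": -41.3, "tz": -12, "wx": 0, "wy": 0, "wz": 0, "grip": -1}, {"tx": 35.5, "ty": -41.3, "tz": -12, "wx": 0, "wy": 0, "wz": 0, "grip": -1}, {"tx": 35.5, "ty": -41.3, "tz": -12, "wx": 0, "wy": 0, "wz": 0, "grip": -1}, {"tx": 35.5, "ty": -41.3, "tz": -12, "wx": 0, "wy": 0, "wz": 0, "grip": -1}, {"tx": 35.5, "ty": -41.3, "tz": -12, "wx": 0, "wy": 0, "wz": 0, "grip": -1}, {"tx": 35.5, "ty": -41.3, "tz": -12, "wx": 0, "wy": 0, "wz": 0, "grip": -1}, {"tx": 35.5, "ty": -41.3, "tz": -12, "wx": 0, "wy": 0, "wz": 0, "grip": -1}])

```text
time_s: 2.35
ee_pos: [396.4, -117.5, 342.5]
ee_rot: [0.992, 0.125, -0.0, 0.0]
ft_force: [-0.1, -0.9, -0.3]
gripper_width: 1.001
gripper_force: 0.0
```

Run:
```python
from h import *
o=monitor.get_obs(); print(o['time_s'],o['ee_pos'],o['ee_rot'],o['joint_positions'])
im,K=snap('wrist','w2.png'); find('wrist',K,['clamp_grip','clamp','block_mid'])
print(np.linalg.inv(K['view'])[:3,3])
```

```text
2.35 [ 396.3651635  -117.53400482  342.52654872] [ 9.92142411e-01  1.25113564e-01 -1.00175122e-04  1.47870479e-04] [-4.79252209e-01 -3.57871410e-01  1.85406891e+00 -3.58196337e-04
  1.64539184e+00  8.40632830e-01]
wrist clamp_grip 0.79 [ 452.9 -101.9  200.7] [321. 121.]
wrist clamp 0.93 [445.  -67.2 121.5] [289. 117.]
wrist block_mid 0.67 [434.4 -34.1 155.8] [251. 120.]
[ 463.21351565 -101.16021688  503.26916107]
```

View pics/w2.png

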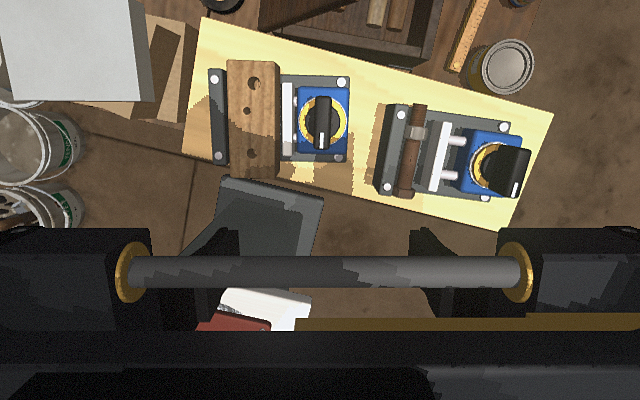

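The wrist view shows the wood-block clamp's knob at (321,122), its wing close to image-vertical with the white line at the bottom, around (321,140). The rusty-bolt clamp is at right, with its knob at (500,168). Next I'll measure the wing angle and check how high the toolbox lid stands.

Run:
```python
from h import *
K=imaging.calibration('wrist')
im=cv2.imread('pics/w2.png'); 
m=np.zeros((400,640),np.uint8); m[85:160,290:352]=(im[85:160,290:352].max(2)<60)
n,l,s,c=cv2.connectedComponentsWithStats(m); i=1+np.argmax(s[1:,4]); print(s[i],c[i])
pts=np.argwhere(l==i)[:,::-1].astype(np.float32); print(cv2.minAreaRect(pts))
z=219
def ray(K,u,v,z):
    T=np.linalg.inv(K['view']); d=T[:3,:3]@np.array([(u-K['cx'])/K['fx'],(v-K['cy'])/K['fy'],1]); o=T[:3,3]; return o+d*(z-o[2])/d[2]
b=cv2.boxPoints(cv2.minAreaRect(pts)); print(b); print([ray(K,*p,z).round(1) for p in b])
S=[imaging.calibration(c) for c in('scene','side')]
def tri(p,q):
    P=[np.array([[k['fx'],0,k['cx']],[0,k['fy'],k['cy']],[0,0,1]])@np.array(k['view'])[:3] for k in S]
    X=cv2.triangulatePoints(P[0],P[1],np.float64(p),np.float64(q)); return (X[:3]/X[3]).ravel().round(1)
print('lid',tri((268,182),(348,152)),tri((155,165),(488,150)))
for w in ([454,-102,207],): print([px(k,w) for k in S])
cv2.imwrite('pics/c.png',cv2.resize(im[70:170,270:370],(500,500),interpolation=cv2.INTER_CUBIC))
```

```text
[307  96  30  54 419] [318.32696897 121.38186158]
((319.6346130371094, 121.82691955566406), (27.848491668701172, 53.93193817138672), 11.309932708740234)
[[300.69232 145.53845]
 [311.26923  92.65385]
 [338.5769   98.11539]
 [328.      151.     ]]
[array([429.8, -89.9, 219. ]), array([472.9, -88.3, 219. ]), array([ 474.2, -110.6,  219. ]), array([ 431. , -113.1,  219. ])]
lid [517.5 -89.5 268.2] [808.1 -56.2 266.4]
[(np.float64(303.1387792186884), np.float64(214.3245041518391)), (np.float64(320.4095943007446), np.float64(175.71966157832568))]
```

View pics/c.png

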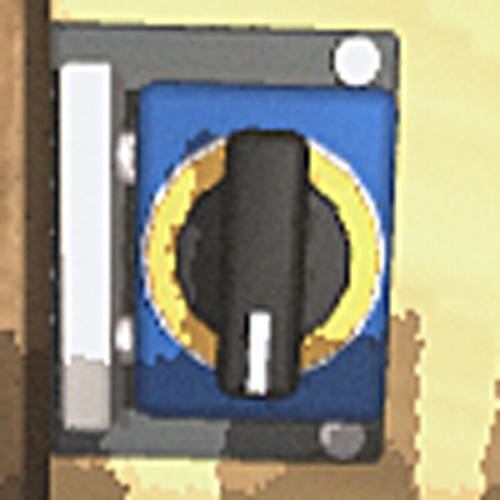

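The crop shows the wing nearly aligned with tool x, running from top (265,132) to bottom (257,395), about 0.03 rad off. The toolbox lid's near corner triangulates to roughly (517,-90,268). That is close to where the gripper body will sweep at z≥258, so I'll check it in the wrist view.

Run:
```python
from h import *
K=imaging.calibration('wrist'); print([np.round(px(K,w)) for w in ([517.5,-89.5,268.2],[600,-80,268],[454,-102,219])])
im=cv2.imread('pics/w2.png')
b=cv2.imread('pics/scene1.png')[150:290,130:330]; s=cv2.imread('pics/side1.png')[125:265,290:510]
f=lambda a:cv2.resize(a,(400,280),interpolation=cv2.INTER_CUBIC)
cv2.imwrite('pics/d.png',np.vstack([np.hstack([f(b),f(s)]),cv2.resize(im[0:100,180:460],(800,286))]))
```

```text
[array([327.,  18.]), array([ 348., -142.]), array([322., 120.])]
```

View pics/d.png

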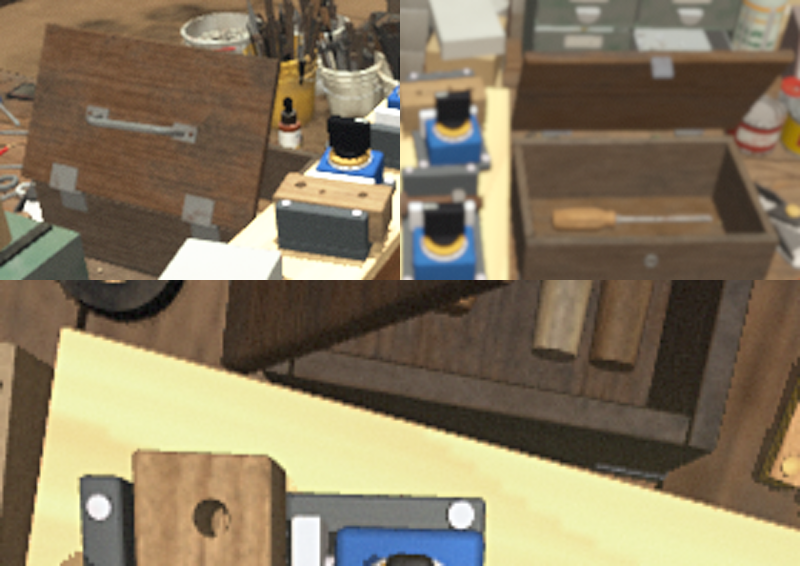

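Run:
```python
from h import *
S={c:imaging.calibration(c) for c in('scene','side','wrist')}
def tri(a,p,b,q):
    P=[np.array([[k['fx'],0,k['cx']],[0,k['fy'],k['cy']],[0,0,1]])@np.array(k['view'])[:3] for k in (S[a],S[b])]
    X=cv2.triangulatePoints(P[0],P[1],np.float64(p),np.float64(q)); X=(X[:3]/X[3]).ravel(); return X.round(1),[np.round(px(S[a],X)),np.round(px(S[b],X)),np.round(px(S['wrist'],X))]
for s in [(270,180),(268,182)]:
  for d in [(352,150),(356,152),(360,154)]: print(s,d,tri('scene',s,'side',d))
```

```text
(270, 180) (352, 150) (array([521. , -94.1, 273. ]), [array([272., 181.]), array([354., 149.]), array([336.,  12.])])
(270, 180) (356, 152) (array([527.4, -99.8, 270.7]), [array([271., 181.]), array([357., 151.]), array([348.,   4.])])
(270, 180) (360, 154) (array([ 533.7, -105.5,  268.5]), [array([270., 180.]), array([360., 154.]), array([359.,  -3.])])
(268, 182) (352, 150) (array([521.8, -88.7, 270. ]), [array([270., 183.]), array([354., 149.]), array([328.,   9.])])
(268, 182) (356, 152) (array([528.2, -94.4, 267.7]), [array([269., 183.]), array([357., 151.]), array([339.,   2.])])
(268, 182) (360, 154) (array([ 534.7, -100.1,  265.5]), [array([268., 182.]), array([360., 154.]), array([351.,  -6.])])
```

Using all three views, the lid corner is near (531,-103,269). The gripper body clears it for knob turns up to about 1.3 rad, and I need at most 1.1. I'll move over the knob and go down to a grasp height of 210.

Request:
servo_tool(force=35, motion=[{"tx": 3, "ty": 0, "tz": 3, "wx": 0, "wy": 0, "wz": 0.03, "grip": -1}, {"tx": 5.9, "ty": -0.1, "tz": 7, "wx": 0, "wy": 0, "wz": 0.03, "grip": -1}, {"tx": 5.9, "ty": -0.1, "tz": 10, "wx": 0, "wy": 0, "wz": 0.03, "grip": -1}, {"tx": 5.9, "ty": -0.1, "tz": 10, "wx": 0, "wy": 0, "wz": 0.03, "grip": -1}, {"tx": 5.9, "ty": -0.1, "tz": 12.5, "wx": 0, "wy": 0, "wz": 0.03, "grip": -1}, {"tx": 5.9, "ty": -0.1, "tz": 14, "wx": 0, "wy": 0, "wz": 0.03, "grip": -1}, {"tx": 5.9, "ty": -0.1, "tz": 15.1, "wx": 0, "wy": 0, "wz": 0.03, "grip": -1}, {"tx": 5.9, "ty": -0.1, "tz": 15.1, "wx": 0, "wy": 0, "wz": 0.03, "grip": -1}, {"tx": 5.9, "ty": -0.1, "tz": 15.1, "wx": 0, "wy": 0, "wz": 0.03, "grip": -1}])

```text
time_s: 3.68
ee_pos: [454.0, -101.0, 192.4]
ee_rot: [0.994, 0.111, 0.001, 0.0]
ft_force: [0.0, 0.5, 0.1]
gripper_width: 1.002
gripper_force: 0.0
```

Run:
```python
from h import *
o=monitor.get_obs(); print(o['time_s'],o['ee_pos'],o['ft_force'],o['ft_torque'],o['joint_positions'])
a,_=snap('wrist','w3.png'); b,_=snap('side','s3.png')
a=cv2.imread('pics/w3.png')[150:400,130:530];b=cv2.imread('pics/s3.png')[100:260,240:496]
cv2.imwrite('pics/e.png',np.hstack([cv2.resize(a,(400,250)),cv2.resize(b,(400,250))]))
```

```text
3.675 [ 454.03840355 -100.95821045  192.36618668] [0.04898168 0.52823898 0.09723655] [-0.05213885 -0.02093839 -0.0249511 ] [-3.88634444e-01 -1.48197064e-01  1.96298545e+00  5.12370317e-05
  1.32566350e+00  9.59424643e-01]
```

View pics/e.png

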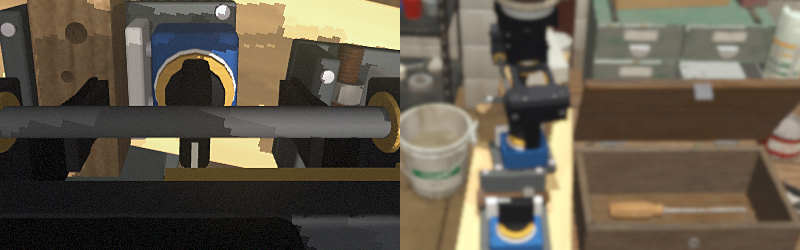

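The wrist picture (left half) shows the wing at (195,110), midway between the fingers at about (95,110) and (290,110), and nothing is touching. I'll close on it.

Request:
servo_tool(force=35, motion=[{"tx": 0, "ty": 0, "tz": 0, "wx": 0, "wy": 0, "wz": 0, "grip": 1}, {"tx": 0, "ty": 0, "tz": 0, "wx": 0, "wy": 0, "wz": 0, "grip": 1}, {"tx": 0, "ty": 0, "tz": 0, "wx": 0, "wy": 0, "wz": 0, "grip": 1}, {"tx": 0, "ty": 0, "tz": 0, "wx": 0, "wy": 0, "wz": 0, "grip": 1}, {"tx": 0, "ty": 0, "tz": 0, "wx": 0, "wy": 0, "wz": 0, "grip": 1}, {"tx": 0, "ty": 0, "tz": 0, "wx": 0, "wy": 0, "wz": 0, "grip": 1}, {"tx": 0, "ty": 0, "tz": 0, "wx": 0, "wy": 0, "wz": 0, "grip": 1}, {"tx": 0, "ty": 0, "tz": 0, "wx": 0, "wy": 0, "wz": 0, "grip": 1}])

```text
time_s: 4.78
ee_pos: [453.6, -100.9, 191.5]
ee_rot: [0.994, 0.111, 0.0, 0.0]
ft_force: [1.2, -7.5, 0.8]
gripper_width: 0.173
gripper_force: 4.4
```

Run:
```python
from h import *
o=monitor.get_obs(); print(o['time_s'],o['ee_pos'],o['ft_force'],o['ft_torque'],o['gripper_width']*87,o['gripper_force'])
```

```text
4.775 [ 453.63201615 -100.88680059  191.54238783] [ 1.24284526 -7.52755689  0.80036291] [-1.46782348 -0.35082625 -0.07092543] 15.02249775361734 4.437820972598274
```

Width is 15 mm, so the wing is between the pads, with a 7.5 N sideways push. I'll shift 1 mm with it, let the grip settle, and turn in stages.

Request:
servo_tool(force=35, motion=[{"tx": 0, "ty": 0.1, "tz": 0, "wx": 0, "wy": 0, "wz": 0, "grip": 1}, {"tx": 0, "ty": 0.1, "tz": 0, "wx": 0, "wy": 0, "wz": 0, "grip": 1}, {"tx": 0, "ty": 0.1, "tz": 0, "wx": 0, "wy": 0, "wz": 0, "grip": 1}, {"tx": 0, "ty": 0.1, "tz": 0, "wx": 0, "wy": 0, "wz": 0.1, "grip": 1}, {"tx": 0, "ty": 0.1, "tz": 0, "wx": 0, "wy": 0, "wz": 0.2, "grip": 1}, {"tx": 0, "ty": 0.1, "tz": 0, "wx": 0, "wy": 0, "wz": 0.3, "grip": 1}, {"tx": 0, "ty": 0.1, "tz": 0, "wx": 0, "wy": 0, "wz": 0.3, "grip": 1}])

```text
time_s: 5.65
ee_pos: [453.9, -102.1, 191.6]
ee_rot: [0.999, -0.038, 0.0, 0.0]
ft_force: [1.2, -1.7, 0.2]
gripper_width: 0.162
gripper_force: 35.0
```

```bash
cat > r.py <<'E'
from h import *
o=monitor.get_obs(); r=R.from_quat(o['ee_rot']).as_matrix(); print(o['time_s'],'yaw',np.arctan2(r[1,0],r[0,0]),o['ee_pos'],o['ft_force'],o['ft_torque'],o['gripper_width']*87,o['gripper_force'],o['joint_positions'])
E
python3 r.py
```

```text
5.65 yaw -0.0765366210400053 [ 453.88742783 -102.11163544  191.58275868] [ 1.21326348 -1.73601953  0.2349451 ] [-0.23981864 -0.04164287 -0.0189367 ] 14.083360570548116 35.000235359184444 [-3.90537129e-01 -1.46501761e-01  1.96299794e+00 -7.06839668e-04
  1.32461997e+00  1.25696801e+00]
```

Request:
servo_tool(motion=[{"tx": 0, "ty": 0, "tz": 0, "wx": 0, "wy": 0, "wz": 0.1, "grip": 1}, {"tx": 0, "ty": 0, "tz": 0, "wx": 0, "wy": 0, "wz": 0.2, "grip": 1}, {"tx": 0, "ty": 0, "tz": 0, "wx": 0, "wy": 0, "wz": 0.25, "grip": 1}])

```text
time_s: 6.02
ee_pos: [453.8, -102.6, 191.6]
ee_rot: [0.987, -0.163, 0.0, 0.001]
ft_force: [-1.0, -4.4, -0.2]
gripper_width: 0.159
gripper_force: 35.0
```

```bash
python3 r.py
```

```text
6.025 yaw -0.3269496742515197 [ 453.80249895 -102.61858974  191.59351458] [-0.96976394 -4.36302703 -0.16020343] [-0.62602655  0.0495867   0.09408995] 13.83683809918879 34.99879116425291 [-3.90852086e-01 -1.46448175e-01  1.96293072e+00 -1.78008879e-03
  1.32444253e+00  1.50732794e+00]
```

Request:
servo_tool(motion=[{"tx": 0, "ty": 0, "tz": 0, "wx": 0, "wy": 0, "wz": 0.1, "grip": 1}, {"tx": 0, "ty": 0, "tz": 0, "wx": 0, "wy": 0, "wz": 0.2, "grip": 1}])

```text
time_s: 6.28
ee_pos: [453.6, -103.0, 191.6]
ee_rot: [0.965, -0.261, 0.0, 0.001]
ft_force: [-1.2, -5.9, -0.1]
gripper_width: 0.156
gripper_force: 35.0
```

```bash
python3 r.py
```

```text
6.275 yaw -0.5280630468149716 [ 453.63629325 -102.96942557  191.60119655] [-1.23593932 -5.94578981 -0.05737177] [-0.88669645  0.21870747  0.11016286] 13.600630533409959 34.99576478032395 [-0.39109482 -0.14648638  1.96295079 -0.00261167  1.32453886  1.7084016 ]
```

Request:
servo_tool(motion=[{"tx": 0.05, "ty": 0.08, "tz": 0, "wx": 0, "wy": 0, "wz": 0.1, "grip": 1}, {"tx": 0.05, "ty": 0.08, "tz": 0, "wx": 0, "wy": 0, "wz": 0.2, "grip": 1}])

```text
time_s: 6.52
ee_pos: [453.4, -103.4, 191.6]
ee_rot: [0.935, -0.356, -0.0, 0.001]
ft_force: [-2.5, -3.4, 1.8]
gripper_width: 0.157
gripper_force: 35.0
```

```bash
python3 r.py
```

```text
6.525 yaw -0.7278455799883733 [ 453.43183191 -103.42209302  191.58928024] [-2.48333635 -3.4166308   1.76934058] [-0.51915124  0.37536589  0.16827588] 13.686348128886834 34.99744561035186 [-3.92744855e-01 -1.45975903e-01  1.96252119e+00 -1.82827654e-03
  1.32544255e+00  1.90634168e+00]
```

Request:
servo_tool(motion=[{"tx": 0, "ty": 0, "tz": 0, "wx": 0, "wy": 0, "wz": 0.1, "grip": 1}, {"tx": 0, "ty": 0, "tz": 0, "wx": 0, "wy": 0, "wz": 0.2, "grip": 1}, {"tx": 0, "ty": 0, "tz": 0, "wx": 0, "wy": 0, "wz": 0.2, "grip": 1}])

```text
time_s: 6.9
ee_pos: [453.1, -103.7, 191.6]
ee_rot: [0.895, -0.447, -0.0, 0.001]
ft_force: [-3.5, -5.0, 2.4]
gripper_width: 0.159
gripper_force: 35.0
```

```bash
python3 r.py
python3 - <<'E'
from h import *
snap('scene','f1.png'); snap('side','f2.png')
f=lambda a:cv2.resize(a,(400,300),interpolation=cv2.INTER_CUBIC)
cv2.imwrite('pics/f.png',np.hstack([f(cv2.imread('pics/f1.png')[140:290,220:420]),f(cv2.imread('pics/f2.png')[100:250,260:460])]))
E
```

```text
6.9 yaw -0.9258978292908526 [ 453.11510132 -103.70424748  191.5783047 ] [-3.52713275 -4.99833098  2.36039583] [-0.63096756  0.59073692 -0.00663905] 13.836229284408827 35.00003174878657 [-0.39296192 -0.14611643  1.96266801 -0.00267762  1.32585433  2.10438344]
```

View pics/f.png

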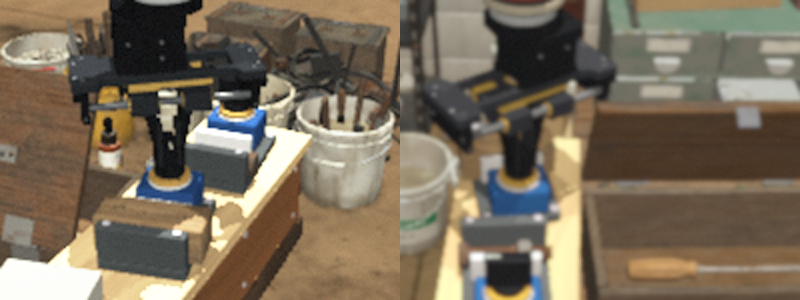

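The pictures show the gripper on the knob, the block still in its clamp, and the gripper body clear of the lid. The knob turned 1.15 rad with the wing flush in the pads (13.8 mm), and at most 0.75 rad of that is jaw travel, so it slipped at least 0.4 rad. Now I'll release and lift.

Request:
servo_tool(motion=[{"tx": 0, "ty": 0, "tz": 0, "wx": 0, "wy": 0, "wz": 0, "grip": 0}, {"tx": 0, "ty": 0, "tz": 0, "wx": 0, "wy": 0, "wz": 0, "grip": 0}, {"tx": 0, "ty": 0, "tz": 0, "wx": 0, "wy": 0, "wz": 0, "grip": 0}, {"tx": 0, "ty": 0, "tz": 0, "wx": 0, "wy": 0, "wz": 0, "grip": 0}, {"tx": 0, "ty": 0, "tz": 0, "wx": 0, "wy": 0, "wz": 0, "grip": 0}, {"tx": 0, "ty": 0, "tz": -2, "wx": 0, "wy": 0, "wz": 0, "grip": 0}, {"tx": 0, "ty": 0, "tz": -6, "wx": 0, "wy": 0, "wz": 0, "grip": 0}, {"tx": 0, "ty": 0, "tz": -12, "wx": 0, "wy": 0, "wz": 0, "grip": 0}, {"tx": -6, "ty": 0, "tz": -15, "wx": 0, "wy": 0, "wz": 0, "grip": 0}, {"tx": -6, "ty": 0, "tz": -15, "wx": 0, "wy": 0, "wz": 0, "grip": 0}, {"tx": -6, "ty": 0, "tz": -15, "wx": 0, "wy": 0, "wz": 0, "grip": 0}, {"tx": -6, "ty": 0, "tz": -15, "wx": 0, "wy": 0, "wz": 0, "grip": 0}])

```text
time_s: 8.5
ee_pos: [417.7, -55.0, 340.1]
ee_rot: [0.894, -0.447, -0.001, 0.0]
ft_force: [-0.5, 0.3, -0.6]
gripper_width: 0.498
gripper_force: 0.0
```

```bash
python3 r.py
python3 - <<'E'
from h import *
im,K=snap('wrist','w4.png'); find('wrist',K,['clamp_grip','clamp','block_mid'])
E
```

```text
8.5 yaw -0.927700572378843 [417.70679248 -55.04986359 340.09188273] [-0.45792998  0.32195855 -0.63734896] [ 0.06618588 -0.01537028 -0.02983947] 43.34207582575689 0.0 [-3.18498134e-01 -3.34695519e-01  1.84120758e+00 -2.34806262e-04
  1.63739933e+00  2.17998207e+00]
wrist clamp_grip 0.85 [ 453.  -102.9  204.4] [323. 121.]
wrist clamp 0.69 [443.2 -67.4 123.8] [311. 150.]
wrist block_mid 0.82 [435.2 -32.1 151.6] [297. 184.]
```

View pics/w4.png

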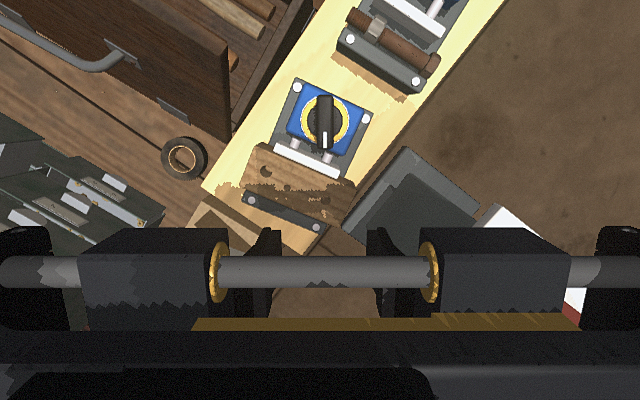

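The wrist view shows the wing at (323,122) still vertical in the rotated tool frame, so the knob turned the full 1.15 rad. The jaw's white strip at (307,158) lies against the block at (300,180), which is within 2 mm of where it began. The other clamp looks untouched and the gripper is clear, so I'm handing in.

```bash
python3 -c "
from plant import arm
print(arm.finish_job())"
```

```text
the job is handed in; nothing more can be done
None
```

I handed the job in at about 8.5 s: I turned the wood-block clamp's knob about 1.15 rad clockwise, so it slipped at least 0.4 rad on its collar, with the jaw against the block, the knob released and the rusty-bolt clamp left alone; I never got a direct reading of slip or jaw travel, and hand-in returned no verdict.

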